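# Slide the open tip box home into the corner stop

## Task

Push the open tip box along the bench, without picking it up or tipping it, until it is fully home in the corner of the L-shaped metal stop: its back long side flat against the long rail and its left short end against the short rail. Do not disturb the small things that lie about.

Things in the scene. Friction and masses are not known exactly. Their poses are not given: they have to be found in the camera images.
- tip_box: Open box of upright pipette tips, no lid, loose, 0.18-0.35 kg, 90 (x) x 127 (y) x 63 mm. Origin: centre of its underside; x across its width, away from the robot at yaw 0; y along its length, to the left; z up. Solid vertical walls at x = -42 and +44, y = -62 and +62 mm, up to z = 48: push there. Starts right of the short rail, on the robot's side of the long one, up to 26 degrees askew to them.
- corner_stop: Fixed L-shaped bare-metal stop: two rails 18 mm wide, 22 high. Origin: bench level in the inner corner; z up. Long rail (420 mm) runs along -y, inner face x = 0, facing the robot; short rail (100 mm) runs along -x, inner face y = 0, facing right. The box belongs at x < 0, y < 0: home, its origin is at x = -44, y = -62 mm here, axes parallel to these, same sense. Yaw varies by 6 degrees either way.
- vial: Bystander: small standing vial with a screw top, 14 mm across, 35 mm high; origin under its centre. On the robot's side of the short rail or left of it; it may change places with the cap.
- cap: Bystander: loose screw cap lying open side down, 34 mm across, 14 mm high; origin under its centre.
- syringe: Bystander: thin syringe lying flat, about 100 mm long along its y, 10 mm high; origin under its middle.
- tweezers: Bystander: tweezers lying flat, 122 mm long along their y, 9 mm high; origin under their middle. On the right, near the robot.
Mind the look-alikes: they are no part of the job. Leave any yellow look-alike of the tip_box alone.

How it is judged (in metres and radians):
At the end, for the whole second after the job is handed in: The tip box stands flat and at rest in the inner corner of the stop, square to it within 0.05 rad, with no more than 5 mm of gap at its centre line to either rail (its origin between -49 and -38 mm in x and between -67 and -56 mm in y of the corner stop's frame) (x of tip_box in the frame of corner_stop between -0.049 and -0.038 m and y of tip_box in the frame of corner_stop between -0.067 and -0.056 m and angle between the x axis of tip_box and the x axis of corner_stop, either way round below 0.05 rad and angle between tip_box's own z axis and vertical below 0.03 rad and height (world z) of tip_box below 0.004 m and linear speed of tip_box below 0.01 m/s); the robot touches nothing.
It fails at once if the tip box is lifted off the bench by more than 8 mm (height (world z) of tip_box above 0.008 m).
It fails at once if the tip box is tipped by more than 0.12 rad (angle between tip_box's own z axis and vertical above 0.12 rad).
It fails at once if a bystander is moved by more than 20 mm (distance of any of vial, cap, syringe, tweezers from where it was at the start of the episode above 0.02 m).
It fails at once if the standing vial is tipped by more than 0.3 rad (angle between vial's own z axis and vertical above 0.3 rad).
It also fails if it takes over 51 s, if anything falls off the work surface, if the arm or the gripper's body presses on something with over 40 N, if the wrist force passes 120 N, or if a joint passes its speed limit or range.

## Robot

A 7-joint arm with a two-finger parallel gripper is mounted at the origin on a cart in front of the work surface, level with it; the furniture and walls round the work are solid. World frame = base frame: x ahead of the robot, y to its left, z up, the work surface at z = 0. Lengths are in mm, angles in rad, forces in N, time in s.
With the tool pointing down it reaches from about 425 to 800 mm from the base axis. Payload 8.3 kg.
Tool frame: the origin (TCP) lies midway between the tips of the shut fingers; the grasp point (between the pads) lies 19 mm behind it; z points along the fingers, y is the line along which they close (so a half turn about z gives the same grasp; the last joint's range is limited). The gripper opens to 85 mm and grips with 20 to 120 N. Pads are 22 mm wide; open, the fingers measure 114 mm over their backs; the gripper's body (76 mm by 85 mm) begins 54 mm behind the grasp point. The pads swing forward as they close: fully open they stand 13 mm farther back than shut.
Start: joints at [1.084, 0.383, 0.016, 1.37, -0.006, 1.388, -0.046], TCP at [257.05, -569.674, 231.279] pointing down, gripper open.
Joint ranges: [-2.95, 2.95], [-0.25, 2.06], [-1.52, 1.56], [0.18, 2.33], [-1.44, 4.58], [0.02, 2.06], [-3.01, 3.01]. Speed limits (rad/s): [2.39, 2.39, 3.01, 3.01, 3.14, 3.14, 3.14].

## Interface

Orientations are given as a unit quaternion [x, y, z, w].
In Python, from plant import manip gives the robot as it stands. The module is installed in compiled form; this text tells all that it offers.
- The arm moves only by the tool step_arm, never from a script. Its argument "increments" is a list of rows, each a list of 7 numbers: the closure in counts, from 0 (fully open) to 255 (shut), then the shift along the tool's x, y, z in m, then the turn, a rotation vector about the tool's x, y, z in degrees. A call has exactly 10 rows; each row is the pose to reach, as a shift and turn from the pose commanded when the call began, along the tool's axes at that moment; what a row does not reach only later rows make up. A row lasts 1/8 s, in which the tool goes at most 62.5 mm and 10.7 degrees, less where a joint would pass 70% of its speed; a pose out of reach is approached as far as the arm can. A call with a gripper value outside its range is refused whole. The fingers move at their own pace and stop on an object; "squeeze" is the grip in N (left out, the last holds). Time passes only in rows, so rows that repeat a pose let the fingers close, or fill a call up. It gives the time, the measured TCP pose, the force, the opening and the grip force at its end, in the units of the state.
- manip.observe(): the state, without advancing time (a new reading comes with each control period).
- manip.get_image(name): name is "scene" or "top"; returns the picture (420x560x3 uint8, blue, green, red); there is no depth.
- manip.camera_model(name): a dict with "intrinsics" (3x3 intrinsics, pixels), "dist_coeffs" ([k1, k2, p1, p2, k3] as OpenCV has them; the pictures are not rectified), "rvec" (rotation vector, rad) and "tvec" (3), from world to camera coordinates, as OpenCV has them. Camera axes: x right, y down, z forward; pixel columns grow to the right and rows downward; lengths in mm; the calibration is good to about 2 mm. A picture is of the moment at which its call begins. camera_model takes no time and is no camera call.
- manip.finish_job(): hands the job in; it is judged then, once.
The state is a dict: "time": time; "joint_pos": joint angles; "joint_vel": joint speeds; "joint_efforts": joint torques, N m; "ee_pos": TCP position; "tcp_rot": TCP orientation; "contact_force": force on the tool from outside, world axes, zero at the start; "moment": the same for the moment, N m; "grip_width": opening from 0.0 (shut) to 1.0 (fully open); "grip_force": force on a finger pad.
Only numpy, scipy, OpenCV 4.12 (cv2) and the standard library are available. Lean on these libraries where they do the work, as an engineer would, in place of code of your own. Each camera call takes 0.05 s, during which the arm holds its last target. There are 200 camera calls.

## Working session

There is one attempt and no reset: what is moved stays moved. The work goes in short steps, Python scripts to look and compute and a tool call to move; the robot and the scene stay as the last step left them, time stands still between calls to the robot, and variables do not carry over. Pictures are saved under pics/ and viewed, at most 10 in all, crops included, and the job is handed in when it is done.

Besides the shell and the picture viewer there is one more tool, called as name(argument=value, ...), one argument or row to a line, values as JSON. step_arm: Moves the arm, as the interface text tells. Its arguments: {"type":"object","properties":{"increments":{"type":"array","items":{"type":"array","items":{"type":"number"}}},"squeeze":{"type":"number"}},"required":["increments"]}

```bash
mkdir -p pics; cat > h.py <<'E'
import numpy as np, cv2
from plant import manip
from scipy.spatial.transform import Rotation as R
def ray(name,px,z=0.):
    m=manip.camera_model(name);K=np.array(m["intrinsics"],float);d=np.array(m["dist_coeffs"],float)
    Rm=cv2.Rodrigues(np.array(m["rvec"],float))[0];t=np.array(m["tvec"],float).ravel()
    u=cv2.undistortPoints(np.array(px,float).reshape(-1,1,2),K,d).reshape(-1,2)
    z=np.broadcast_to(z,len(u));C=-Rm.T@t;o=[]
    for p,h in zip(u,z):
        v=Rm.T@np.array([p[0],p[1],1]);o.append(C+v*(h-C[2])/v[2])
    return np.array(o)
def proj(name,P):
    m=manip.camera_model(name)
    return cv2.projectPoints(np.array(P,float).reshape(-1,1,3),np.array(m["rvec"],float),np.array(m["tvec"],float),np.array(m["intrinsics"],float),np.array(m["dist_coeffs"],float))[0].reshape(-1,2)
E
python3 - <<'E'
from h import *
for n in("scene","top"):cv2.imwrite(f"pics/{n}0.png",cv2.resize(manip.get_image(n),(784,588)))
s=manip.observe();print(s["ee_pos"],s["tcp_rot"],s["time"])
print(R.from_quat(s["tcp_rot"]).as_matrix().round(3))
E
```

```text
[ 256.85926843 -569.31315402  230.39253033] [ 9.77631882e-01  2.10321627e-01 -1.87170499e-04 -8.25492513e-04] 0.1
[[ 0.912  0.411 -0.001]
 [ 0.411 -0.912  0.002]
 [-0.    -0.002 -1.   ]]
```

View pics/scene0.png

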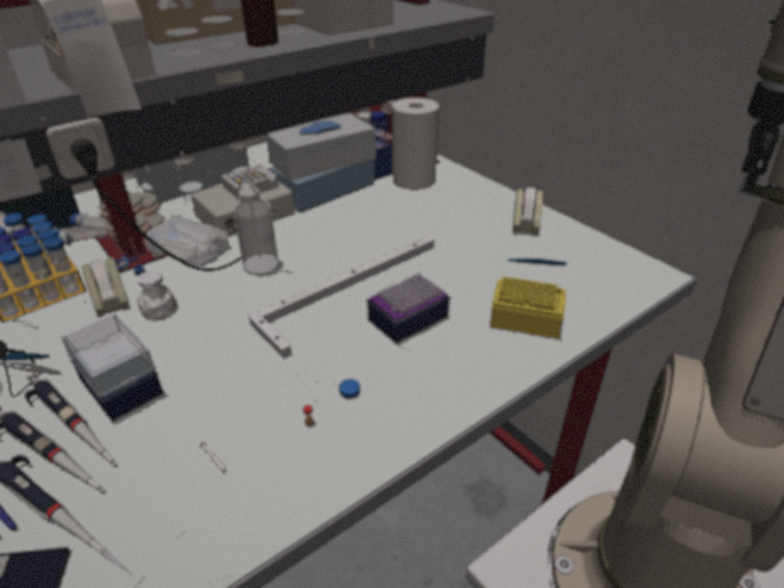

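View pics/top0.png

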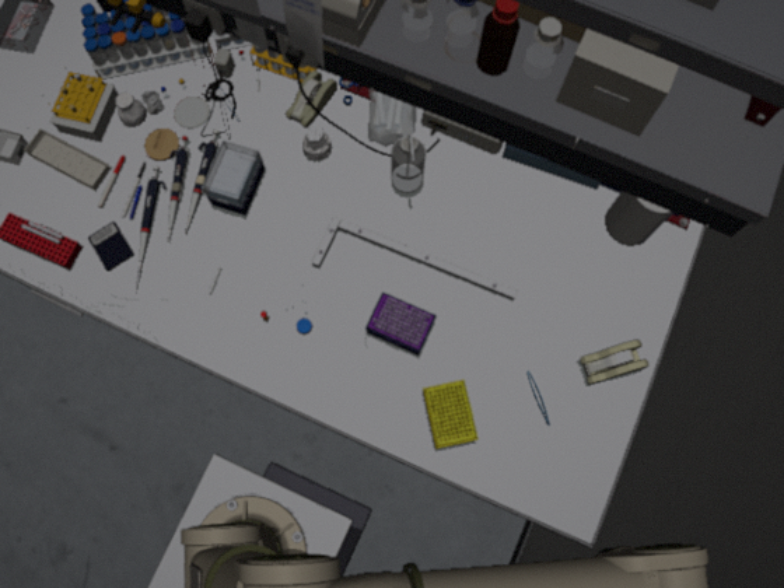

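Scene: the purple tip box is at about (408,308). Top view: the box is at about (401,322), the stop's corner at about (335,228), the cap at (304,326), the vial at (265,315), the yellow look-alike at (450,413) and the tweezers at (538,397). Next I'll crop for exact corners.

```bash
python3 - <<'E'
from h import *
i=manip.get_image("top")
cv2.imwrite("pics/c1.png",cv2.resize(i[145:265,215:375],(800,600),interpolation=cv2.INTER_CUBIC))
P=lambda l,z=0:ray("top",np.array(l)/1.4,z)[:,:2].round()
print("cap",P([(304,326)],14),"vial",P([(265,315)],35),"yellow",P([(450,413)],63),"box",P([(401,322)],60),"syr",P([(216,280)],5),"twz",P([(538,397)],5))
print("rail ends",P([(515,298),(337,222),(317,265)],22))
h=cv2.cvtColor(i,cv2.COLOR_BGR2HSV);print(h[230,286])
E
```

```text
cap [[469. 103.]] vial [[453. 185.]] yellow [[ 421. -254.]] box [[553. -87.]] syr [[484. 328.]] twz [[ 536. -412.]]
rail ends [[ 712. -286.]
 [ 712.  139.]
 [ 603.  136.]]
[139  53  91]
```

View pics/c1.png

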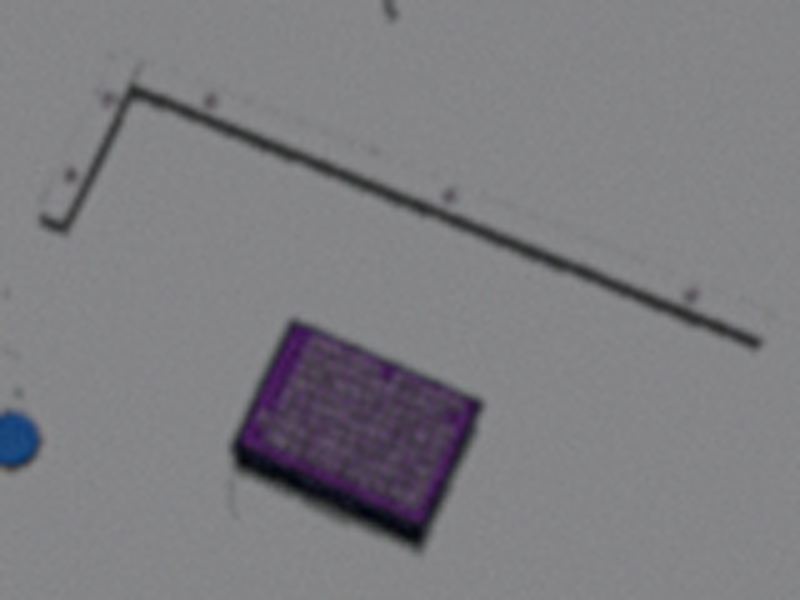

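The crop shows the stop's inner corner at about (135,95), rail ends at (760,346) and (66,232), and box rim corners at (293,320), (482,404), (420,527) and (238,447). The bottom edge runs from (238,465) to (420,548).

```bash
python3 - <<'E'
from h import *
P=lambda l,z:ray("top",np.array(l)/5.+[214.5,144.5],z)[:,:2]
r=P([(136,97),(760,347),(66,232)],0);print(r.round(1))
d=r[0]-r[1];print("rail yaw",np.degrees(np.arctan2(-d[0],d[1])),np.linalg.norm(d),np.linalg.norm(r[2]-r[0]))
for z in(48,55,63):
    b=P([(293,320),(482,404),(420,527),(238,447)],z);d=b[0]-b[1];e=b[3]-b[2]
    print(z,b.round().tolist(),b.mean(0).round(1),[np.linalg.norm(b[i]-b[i-1]).round() for i in range(4)],np.degrees([np.arctan2(-d[0],d[1]),np.arctan2(-e[0],e[1])]))
print(P([(238,465),(420,548)],0))
s=manip.observe();print(s["ee_pos"],s["time"])
E
```

```text
[[ 703.9  133.6]
 [ 714.2 -285.1]
 [ 605.2  134.8]]
rail yaw 1.407875584137367 418.8319243655525 98.69771085453235
48 [[599.0, -23.0], [598.0, -146.0], [516.0, -142.0], [515.0, -26.0]] [557.  -84.1] [np.float64(84.0), np.float64(123.0), np.float64(83.0), np.float64(116.0)] [-0.43319126  0.14755024]
55 [[597.0, -24.0], [596.0, -146.0], [514.0, -142.0], [514.0, -27.0]] [555.3 -84.7] [np.float64(83.0), np.float64(122.0), np.float64(82.0), np.float64(116.0)] [-0.43319126  0.14755024]
63 [[595.0, -25.0], [594.0, -146.0], [512.0, -143.0], [512.0, -28.0]] [553.5 -85.4] [np.float64(83.0), np.float64(121.0), np.float64(82.0), np.float64(115.0)] [-0.43319126  0.14755024]
[[ 514.86379055  -24.53644489]
 [ 513.57895283 -145.20428451]]
[ 256.89085087 -569.32808904  230.47565272] 0.15
```

step_arm(
  increments=[
    [128,0.433,-0.224,0.08,0,0,-67],
    [128,0.433,-0.224,0.08,0,0,-67],
    [128,0.433,-0.224,0.08,0,0,-67],
    [128,0.433,-0.224,0.08,0,0,-67],
    [128,0.433,-0.224,0.08,0,0,-67],
    [128,0.433,-0.224,0.08,0,0,-67],
    [128,0.433,-0.224,0.08,0,0,-67],
    [128,0.433,-0.224,0.08,0,0,-67],
    [128,0.433,-0.224,0.08,0,0,-67],
    [128,0.433,-0.224,0.08,0,0,-67],
  ],
)

```text
time: 1.4
ee_pos: [559.3, -187.7, 150.9]
tcp_rot: [0.699, 0.715, -0.0, -0.0]
contact_force: [-0.1, -1.0, 0.1]
grip_width: 0.497
grip_force: 0.0
```

step_arm(
  increments=[
    [128,0,0,0.03,0,0,0],
    [128,0,0,0.06,0,0,0],
    [128,0,0,0.09,0,0,0],
    [128,0,0,0.115,0,0,0],
    [128,0,0,0.13,0,0,0],
    [128,0,0,0.138,0,0,0],
    [128,0.005,0,0.138,0,0,0],
    [128,0.012,0,0.138,0,0,0],
    [128,0.018,0,0.138,0,0,0],
    [128,0.024,0,0.138,0,0,0],
  ],
)

```text
time: 2.65
ee_pos: [559.5, -162.7, 13.8]
tcp_rot: [0.699, 0.715, 0.0, 0.0]
contact_force: [-0.1, 0.6, 0.4]
grip_width: 0.498
grip_force: 0.0
```

step_arm(
  increments=[
    [128,0.005,0,0,0,0,0],
    [128,0.011,0,0,0,0,0],
    [128,0.017,0,0,0,0,0],
    [128,0.023,0,0,0,0,0],
    [128,0.029,0,0,0,0,0],
    [128,0.035,0,0,0,0,0],
    [128,0.041,0,0,0,0,0],
    [128,0.047,0,0,0,0,0],
    [128,0.053,0,0,0,0,0],
    [128,0.059,0,0,0,0,0],
  ],
)

```text
time: 3.9
ee_pos: [557.7, -104.0, 13.3]
tcp_rot: [0.699, 0.715, 0.0, -0.0]
contact_force: [-0.3, -2.6, 2.1]
grip_width: 0.498
grip_force: 1.2
```

```bash
cat > look.py <<'E'
from h import *
import sys
i=manip.get_image("top")
cv2.imwrite(f"pics/{sys.argv[1]}.png",cv2.resize(i[145:265,215:375],(800,600),interpolation=cv2.INTER_CUBIC))
s=manip.observe();print(s["ee_pos"],s["contact_force"],s["time"])
E
python3 look.py c2
```

```text
[ 557.80805115 -102.78027313   13.34057715] [ 0.12594379 -2.0688968   1.65294051] 3.95
```

View pics/c2.png

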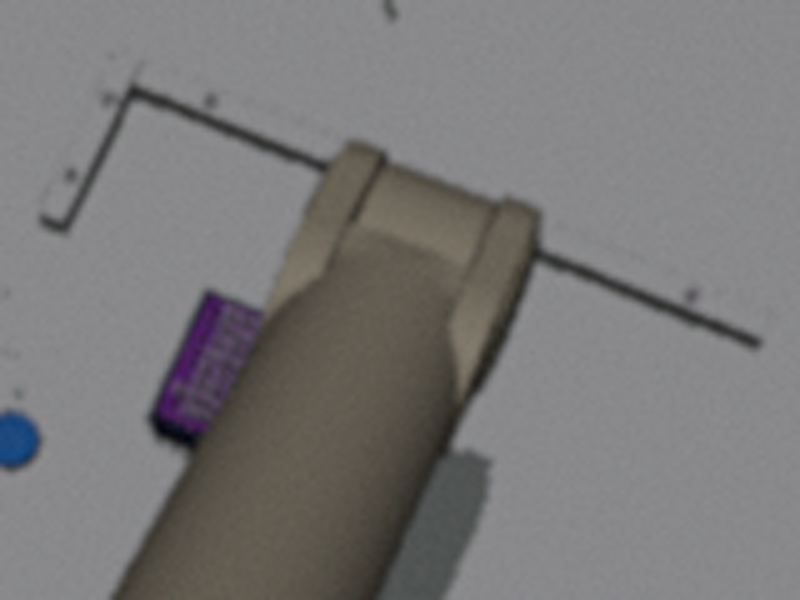

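The box is pushed cleanly, with its left edge from (208,292) to (155,415) still parallel to the start. I'll continue.

step_arm(
  increments=[
    [128,0.006,0,0,0,0,0],
    [128,0.012,0,0,0,0,0],
    [128,0.018,0,0,0,0,0],
    [128,0.024,0,0,0,0,0],
    [128,0.03,0,0,0,0,0],
    [128,0.036,0,0,0,0,0],
    [128,0.042,0,0,0,0,0],
    [128,0.048,0,0,0,0,0],
    [128,0.054,0,0,0,0,0],
    [128,0.06,0,0,0,0,0],
  ],
)

```text
time: 5.2
ee_pos: [556.4, -44.0, 13.3]
tcp_rot: [0.699, 0.715, 0.0, -0.0]
contact_force: [0.7, -1.6, 0.2]
grip_width: 0.503
grip_force: 0.9
```

step_arm(
  increments=[
    [128,0.006,0,0,0,0,0],
    [128,0.012,0,0,0,0,0],
    [128,0.018,0,0,0,0,0],
    [128,0.023,0,0,0,0,0],
    [128,0.027,0,0,0,0,0],
    [128,0.03,0,0,0,0,0],
    [128,0.03,0,0,0,0,0],
    [128,0.02,0,0,0,0,0],
    [128,0.0,0,-0.01,0,0,0],
    [128,-0.02,0,-0.04,0,0,0],
  ],
)

```text
time: 6.45
ee_pos: [555.4, -65.7, 52.2]
tcp_rot: [0.699, 0.715, -0.001, -0.001]
contact_force: [0.8, 0.4, -0.2]
grip_width: 0.494
grip_force: 0.0
```

step_arm(
  increments=[
    [128,0,0,-0.06,0,0,0],
    [128,0,0,-0.1,0,0,0],
    [128,0.125,-0.064,-0.1,0,0,90],
    [128,0.125,-0.064,-0.1,0,0,90],
    [128,0.125,-0.064,-0.1,0,0,90],
    [128,0.125,-0.064,-0.1,0,0,90],
    [128,0.125,-0.064,-0.1,0,0,90],
    [128,0.125,-0.064,-0.1,0,0,90],
    [128,0.125,-0.064,-0.1,0,0,90],
    [128,0.125,-0.064,-0.1,0,0,90],
  ],
)

```text
time: 7.7
ee_pos: [490.2, 58.3, 153.4]
tcp_rot: [0.999, 0.046, 0.0, -0.0]
contact_force: [0.2, -0.7, -0.5]
grip_width: 0.501
grip_force: 0.0
```

```bash
python3 look.py c3
```

```text
[490.1525145   58.30015131 153.39027795] [-0.44902044 -0.24805999 -0.16872669] 7.75
```

View pics/c3.png

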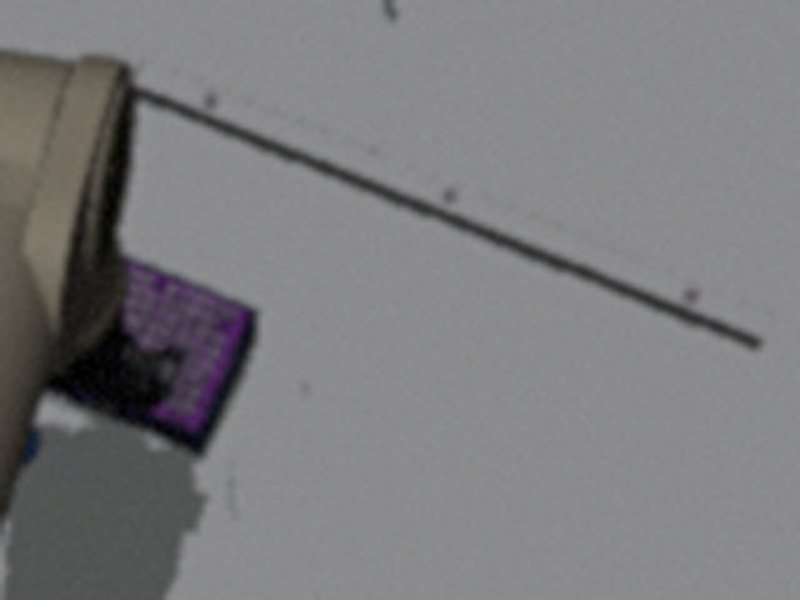

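The box's right end runs from (257,312) to its bottom corner (203,455). The arm hides the left part.

```bash
python3 - <<'E'
from h import *
P=lambda l,z:ray("top",np.array(l)/5.+[214.5,144.5],z)[:,:2]
print(P([(257,312),(200,435),(128,258)],48),P([(203,455)],0))
E
```

```text
[[594.70512544  -1.4805414 ]
 [512.56559652  -2.40715525]
 [593.44319325  82.9201308 ]] [[511.74480726  -2.65406165]]
```

step_arm(
  increments=[
    [128,0.002,0.006,0.03,0,0,4],
    [128,0.002,0.006,0.06,0,0,4],
    [128,0.002,0.006,0.09,0,0,4],
    [128,0.002,0.006,0.115,0,0,4],
    [128,0.002,0.006,0.13,0,0,4],
    [128,0.002,0.006,0.138,0,0,4],
    [128,0.002,0.006,0.139,0,0,4],
    [128,0.002,0.006,0.139,0,0,4],
    [128,0.002,0.006,0.139,0,0,4],
    [128,0.002,0.006,0.139,0,0,4],
  ],
)

```text
time: 9.0
ee_pos: [493.0, 53.4, 14.8]
tcp_rot: [1.0, 0.015, 0.0, -0.0]
contact_force: [-0.1, -0.3, -0.6]
grip_width: 0.498
grip_force: 0.0
```

step_arm(
  increments=[
    [128,0.005,0,0,0,0,0],
    [128,0.011,0,0,0,0,0],
    [128,0.017,0,0,0,0,0],
    [128,0.023,0,0,0,0,0],
    [128,0.029,0,0,0,0,0],
    [128,0.035,0,0,0,0,0],
    [128,0.041,0,0,0,0,0],
    [128,0.047,0,0,0,0,0],
    [128,0.053,0,0,0,0,0],
    [128,0.059,0,0,0,0,0],
  ],
)

```text
time: 10.25
ee_pos: [552.0, 55.1, 14.3]
tcp_rot: [1.0, 0.015, -0.0, -0.0]
contact_force: [-1.7, -1.3, -0.2]
grip_width: 0.498
grip_force: 0.6
```

step_arm(
  increments=[
    [128,0.005,0,0,0,0,0],
    [128,0.01,0,0,0,0,0],
    [128,0.015,0,0,0,0,0],
    [128,0.02,0,0,0,0,0],
    [128,0.025,0,0,0,0,0],
    [128,0.03,0,0,0,0,0],
    [128,0.035,0,0,0,0,0],
    [128,0.039,0,0,0,0,0],
    [128,0.042,0,0,0,0,0],
    [128,0.045,0,0,0,0,0],
  ],
)

```text
time: 11.5
ee_pos: [596.7, 56.4, 14.4]
tcp_rot: [1.0, 0.015, -0.0, -0.0]
contact_force: [-1.4, 0.3, -0.1]
grip_width: 0.497
grip_force: 0.7
```

```bash
python3 look.py c4
```

```text
[597.16694689  56.37182758  14.40345374] [-0.89973998  0.89028937 -0.29908963] 11.55
```

View pics/c4.png

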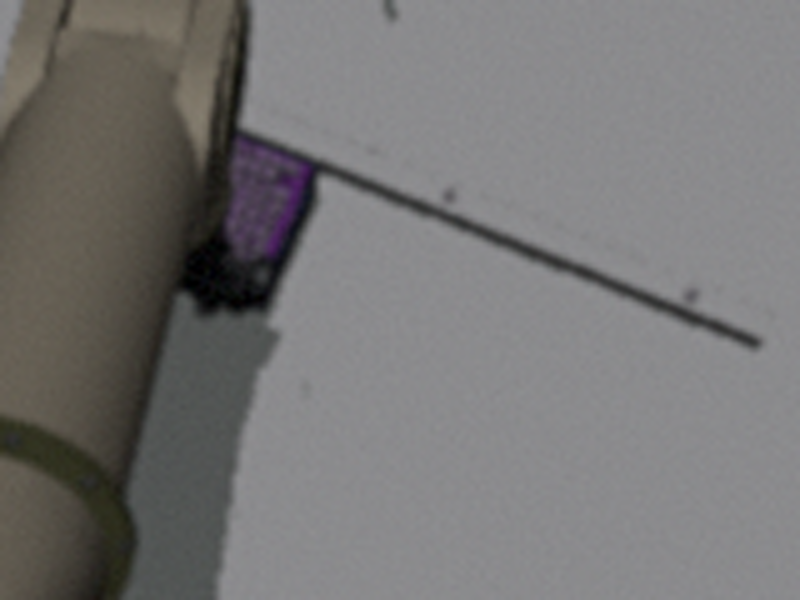

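The box's far edge is almost at the rail, with its right corner at about (317,165). I'll press slowly until the force rises.

step_arm(
  increments=[
    [128,0.002,0,0,0,0,0],
    [128,0.004,0,0,0,0,0],
    [128,0.006,0,0,0,0,0],
    [128,0.008,0,0,0,0,0],
    [128,0.01,0,0,0,0,0],
    [128,0.011,0,0,0,0,0],
    [128,0.012,0,0,0,0,0],
    [128,0.013,0,0,0,0,0],
    [128,0.013,0,0,0,0,0],
    [128,0.013,0,0,0,0,0],
  ],
)

```text
time: 12.8
ee_pos: [609.8, 56.8, 14.3]
tcp_rot: [1.0, 0.015, 0.0, -0.0]
contact_force: [0.1, -0.4, 0.0]
grip_width: 0.498
grip_force: 0.4
```

step_arm(
  increments=[
    [128,0.001,0,0,0,0,0],
    [128,0.002,0,0,0,0,0],
    [128,0.003,0,0,0,0,0],
    [128,0.004,0,0,0,0,0],
    [128,0.005,0,0,0,0,0],
    [128,0.006,0,0,0,0,0],
    [128,0.006,0,0,0,0,0],
    [128,0.006,0,0,0,0,0],
    [128,0.006,0,0,0,0,0],
    [128,0.006,0,0,0,0,0],
  ],
)

```text
time: 14.05
ee_pos: [610.3, 57.3, 13.8]
tcp_rot: [1.0, 0.015, -0.005, 0.0]
contact_force: [-24.9, -0.1, 18.6]
grip_width: 0.5
grip_force: 12.7
```

Home against the long rail, with a firm contact force. Now I'll move around for the final push left.

step_arm(
  increments=[
    [128,-0.015,0,0,0,0,0],
    [128,-0.03,0,-0.02,0,0,0],
    [128,-0.03,0,-0.08,0,0,0],
    [128,-0.03,0,-0.13,0,0,0],
    [128,0.039,0.103,-0.13,0,0,-50],
    [128,0.039,0.103,-0.13,0,0,-89.7],
    [128,0.039,0.103,-0.13,0,0,-89.7],
    [128,0.039,0.103,-0.13,0,0,-89.7],
    [128,0.039,0.103,-0.13,0,0,-89.7],
    [128,0.039,0.103,-0.13,0,0,-89.7],
  ],
)

```text
time: 15.3
ee_pos: [658.0, -45.1, 144.3]
tcp_rot: [0.836, 0.548, 0.0, 0.0]
contact_force: [0.7, 0.2, -0.5]
grip_width: 0.498
grip_force: 0.0
```

```bash
python3 look.py c5; python3 - <<'E'
from h import *
s=manip.observe();print(R.from_quat(s["tcp_rot"]).as_matrix().round(3))
E
```

```text
[657.97005228 -45.27674399 144.31621988] [-0.87657863  0.30196155 -0.09782623] 15.35
[[ 0.391  0.921  0.001]
 [ 0.921 -0.391 -0.   ]
 [ 0.     0.001 -1.   ]]
```

View pics/c5.png

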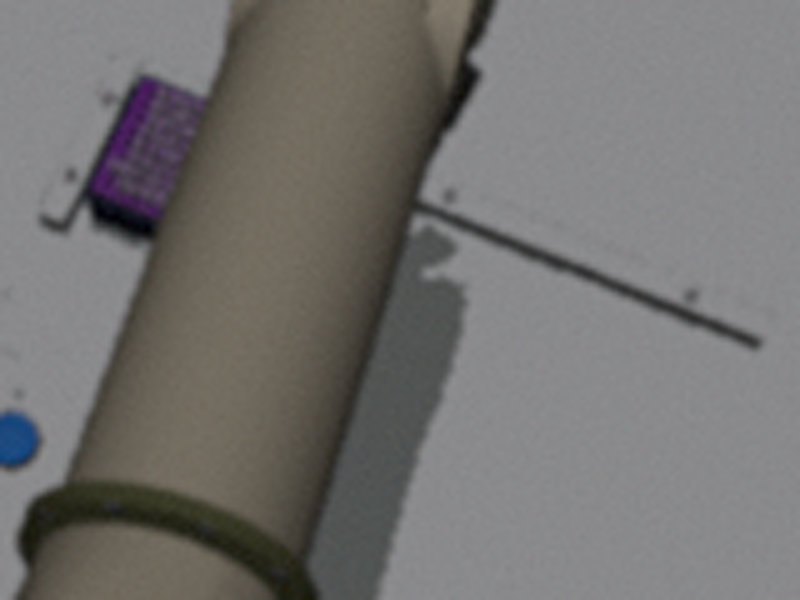

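The box lies along both rails, with its left end from (145,75) to (92,190) and a gap of a few mm to the short rail. I'll finish the turn, descend, then push left.

step_arm(
  increments=[
    [128,0,0,0.02,0,0,-10],
    [128,0,0,0.04,0,0,-20],
    [128,0,0,0.06,0,0,-24.4],
    [128,0,0,0.08,0,0,-24.4],
    [128,0,0,0.1,0,0,-24.4],
    [128,0,0,0.115,0,0,-24.4],
    [128,0,0,0.125,0,0,-24.4],
    [128,0,0,0.13,0,0,-24.4],
    [128,0,0,0.13,0,0,-24.4],
    [128,0,0,0.13,0,0,-24.4],
  ],
)

```text
time: 16.6
ee_pos: [658.1, -44.8, 15.0]
tcp_rot: [0.704, 0.71, 0.0, 0.0]
contact_force: [0.6, 0.4, 0.2]
grip_width: 0.495
grip_force: 0.0
```

step_arm(
  increments=[
    [128,0.005,0,0,0,0,0],
    [128,0.01,0,0,0,0,0],
    [128,0.014,0,0,0,0,0],
    [128,0.018,0,0,0,0,0],
    [128,0.022,0,0,0,0,0],
    [128,0.026,0,0,0,0,0],
    [128,0.03,0,0,0,0,0],
    [128,0.033,0,0,0,0,0],
    [128,0.036,0,0,0,0,0],
    [128,0.038,0,0,0,0,0],
  ],
)

```text
time: 17.85
ee_pos: [657.2, -7.6, 14.3]
tcp_rot: [0.704, 0.71, -0.0, 0.0]
contact_force: [-1.6, -2.5, 1.2]
grip_width: 0.499
grip_force: 1.3
```

step_arm(
  increments=[
    [128,0.001,0,0,0,0,0],
    [128,0.002,0,0,0,0,0],
    [128,0.003,0,0,0,0,0],
    [128,0.004,0,0,0,0,0],
    [128,0.005,0,0,0,0,0],
    [128,0.006,0,0,0,0,0],
    [128,0.007,0,0,0,0,0],
    [128,0.008,0,0,0,0,0],
    [128,0.008,0,0,0,0,0],
    [128,0.008,0,0,0,0,0],
  ],
)

```text
time: 19.1
ee_pos: [657.1, -1.0, 14.3]
tcp_rot: [0.704, 0.71, -0.001, 0.001]
contact_force: [-3.1, -7.6, 3.6]
grip_width: 0.496
grip_force: 3.7
```

Force is rising as the box reaches the short rail. One gentle extra press, then I'll back off and up.

step_arm(
  increments=[
    [128,0.001,0,0,0,0,0],
    [128,0.002,0,0,0,0,0],
    [128,0.003,0,0,0,0,0],
    [128,0.003,0,0,0,0,0],
    [128,0.003,0,0,0,0,0],
    [128,0.003,0,0,0,0,0],
    [128,0.003,0,0,0,0,0],
    [128,0.003,0,0,0,0,0],
    [128,0.003,0,0,0,0,0],
    [128,0.003,0,0,0,0,0],
  ],
)

```text
time: 20.35
ee_pos: [657.1, -1.1, 14.3]
tcp_rot: [0.705, 0.709, -0.002, 0.002]
contact_force: [-2.9, -12.5, 3.4]
grip_width: 0.503
grip_force: 6.8
```

step_arm(
  increments=[
    [128,-0.01,0,0,0,0,0],
    [128,-0.03,0,-0.01,0,0,0],
    [128,-0.04,0,-0.06,0,0,0],
    [128,-0.08,0,-0.12,0,0,0],
    [128,-0.14,0,-0.15,0,0,0],
    [128,-0.2,0,-0.15,0,0,0],
    [128,-0.25,0,-0.15,0,0,0],
    [128,-0.25,0,-0.15,0,0,0],
    [128,-0.25,0,-0.15,0,0,0],
    [128,-0.25,0,-0.15,0,0,0],
  ],
)

```text
time: 21.6
ee_pos: [660.0, -243.8, 164.7]
tcp_rot: [0.703, 0.711, 0.001, -0.0]
contact_force: [0.1, 0.6, -0.4]
grip_width: 0.498
grip_force: 0.0
```

```bash
python3 look.py c6; cat > pr.py <<'E'
from h import *
import cv2
E

```

```text
[ 660.00390415 -243.74972116  164.68443744] [-0.2117925   0.02999325  0.37906154] 21.65
```

View pics/c6.png

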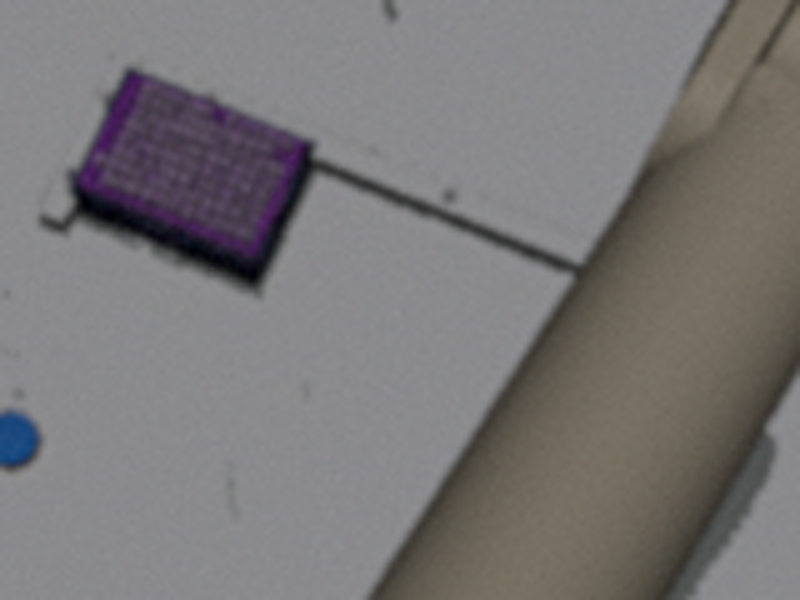

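The box sits in the corner, with its rim corners at (131,70), (311,145), (260,257) and (78,190). I'll check its pose in the stop's frame.

```bash
python3 - <<'E'
from h import *
P=lambda l,z:ray("top",np.array(l)/5.+[214.5,144.5],z)[:,:2]
a=np.radians(1.41);Rm=np.array([[np.cos(a),-np.sin(a)],[np.sin(a),np.cos(a)]]);c=np.array([703.9,133.6])
b=(P([(131,70),(311,145),(260,257),(78,190)],48)-c)@Rm;print(b.round(1),b.mean(0).round(1))
d=b[0]-b[1];e=b[3]-b[2];print(np.degrees([np.arctan2(-d[0],d[1]),np.arctan2(-e[0],e[1])]))
print(((P([(78,207),(259,290)],0)-c)@Rm).round(1))
# expected outline: bottom near edge and top at home
w=lambda x,y,z:np.r_[Rm@[x,y]+c,z]
print(((proj("top",[w(-86,0,0),w(-86,-124,0),w(0,0,48),w(0,-124,48),w(-86,-124,48),w(-86,0,48)])-[214.5,144.5])*5).round())
E
```

```text
[[  -0.8   -0.4]
 [  -2.9 -120.8]
 [ -80.3 -120.5]
 [ -84.2   -2.6]] [-42.  -61.1]
[-0.96578677  1.87644544]
[[ -80.8    3.5]
 [ -86.5 -121.5]]
[[ 80. 216.]
 [263. 291.]
 [131.  69.]
 [318. 143.]
 [262. 268.]
 [ 73. 191.]]
```

```bash
python3 -c "
from plant import manip
print(manip.finish_job())"
```

```text
the job is handed in; nothing more can be done
None
```

I pushed the tip box home into the corner of the stop and handed the job in at about 22 s; the last picture puts its origin at about x = -42, y = -61 mm in the stop's frame, square to within about 1 degree, and I saw no bystander move, though only the cap was in my later pictures.

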